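# Clamp the vacuum sealer's lid and start its warm-up run

## Task

Start the empty warm-up run of the vacuum sealer before the fish is packed: gently push its lid down shut, slide the blue lever along its slot past the first notch all the way to its second stop so that the lid is clamped down, and only then press the green start button and let it go. Just push with the fingertips: pinch and lift nothing, do not open the lid further, leave the red stop button alone, and leave the things lying round the machine where they are.

Things in the scene. Friction and masses are not known exactly. Their poses are not given: they have to be found in the camera images.
- sealer: White and grey benchtop vacuum sealer, 240 (x) x 360 (y) x 99 mm high with lid shut, fixed on the worktop. Origin: centre of its underside; its front (-x) faces the robot, +y is to the robot's left at yaw 0. The front 68 mm (x -120 to -52) is a flat grey deck, top at z 72 mm: from the left red button, green button, flat round gauge (42 mm wide, 5 high), slot with blue lever. Behind it the lid.
- lid_push (a point): Point on the lid's upper face, mid-width on the smoked window, 75 mm from the hinge axis; at z 96 mm when shut. Turns with the lid (its z is the outward normal). Pushing straight down here closes it. The lid is 20 mm thick, 350 mm wide, 160 mm from hinge to front edge, 170 g; two steel tongues under its front edge drop into a channel behind the deck, where the lever's hooks catch them.
- lid_edge (a point): Middle of the lid's front edge, on its small finger lip, 164 mm from the hinge axis; turns with the lid.
- start (a joint): Travel of the green start button, m: 0 released, 0.005 fully down at 4 N; counts as pressed beyond 0.0035. Springs back.
- start_top (a point): Centre of the top of the green start button (24 mm across), on the deck at sealer x -86, y +100 mm. Pressed straight down.
- stop (a joint): Travel of the red stop button, m: 0 released. Not to be pressed.
- stop_top (a point): Centre of the top of the red stop button (24 mm across), 48 mm to the left of the green one.
- black_marker: Black felt marker, 135 x 16 x 18 mm, lying on the worktop in front of the sealer; origin at the middle of its underside, x along it.
- tape_ring: Ring of masking tape, 96 mm across, 25 mm high, lying right of the sealer; origin at the centre of its underside.
- small_roll: Small roll of labels, 54 mm across, 32 mm high, right of the sealer; origin at the centre of its underside.
- thermometer: Probe thermometer with a white case, 202 x 30 x 18 mm, lying front right; origin at the middle of its underside.
- white_tray: White food tray, 135 x 195 x 24 mm, left of the sealer; origin at the centre of its underside.
- blue_dish: Dark blue dish, 84 mm across, 24 mm high, left of the sealer; origin at the centre of its underside.
- big_roll: Large roll of labels, 72 mm across, 50 mm high, at the back of the worktop; origin at the centre of its underside.
- lid_hinge (a joint): Lid hinge, rad: under 0.01 clamped, about 0.02 to 0.03 shut but only lying on its springy gasket, larger = more open; starts 0.4 to 0.8. Stiff: the lid stays where it is left; 2 to 4 N closes it, about 20 N at its middle fully squeezes the gasket. Axis along the sealer's y at x +104, z 86 mm. If the lever is moved first, its hooks stop the lid from shutting.
- lever_travel (a joint): Travel of the blue clamp lever, m, along the sealer's own -y (the robot's right): 0 open (start), first notch at 0.024 (lid held, not clamped), second stop at 0.050 (lid clamped), a hard stop. Clicks out of a notch at 5 to 8 N; needs up to about 10 N from the first notch to the second stop as it draws the lid down. Stays where it is left.
- lever: Blue clamp lever; origin on the deck (z 73 mm) under the middle of its grip. Grip: rounded block 36 (sealer x) x 14 (sealer y, its travel) x 26 mm high, moving with the lever; top at z 110, underside at z 84 mm, deck at 72. At sealer x -86, y -60 mm (open) to -110 (second stop). The shut lid's front edge is 8 mm behind it; left of it the deck is free for 30 mm up to the low gauge.
- lid: The lid itself: white frame with smoked window; origin on the hinge axis at mid-width, x pointing back, z the outward normal; turns with the lid.

How it is judged:
By the outcome, as a careful person would: the job done as asked, in the order asked, and still so for the second after the job is handed in, with the robot touching nothing.
It also fails if it takes over 61 s, if anything falls off the work surface, if the arm or the gripper's body presses on something with over 40 N, if the wrist force passes 120 N, or if a joint passes its speed limit or range.

## Robot

A 7-joint arm with a two-finger parallel gripper is mounted at the origin on a cart in front of the work surface, level with it; the furniture and walls round the work are solid. World frame = base frame: x ahead of the robot, y to its left, z up, the work surface at z = 0. Lengths are in m, angles in rad, forces in N, time in s.
With the tool pointing down it reaches from about 0.425 to 0.925 m from the base axis. Payload 6.8 kg.
Tool frame: the origin (TCP) lies midway between the tips of the shut fingers; the grasp point (between the pads) lies 19 mm behind it; z points along the fingers, y is the direction in which the jaws open and shut (so a half turn about z gives the same grasp; the last joint's range is limited). The gripper opens to 85 mm and grips with 20 to 120 N. Pads are 22 mm wide; open, the fingers measure 114 mm over their backs; the gripper's body (76 mm by 85 mm) begins 54 mm behind the grasp point. The pads swing forward as they close: fully open they stand 13 mm farther back than shut.
Start: joints at [1.074, 0.477, 0.022, 1.555, -0.011, 1.109, -0.083], TCP at [0.256, -0.625, 0.231] pointing down, gripper open.
Joint ranges: [-2.96, 2.96], [-0.34, 2.1], [-1.41, 1.46], [0.24, 2.44], [-1.37, 4.51], [0.17, 1.92], [-2.96, 2.96]. Speed limits (rad/s): [2.39, 2.39, 3.14, 3.14, 3.14, 3.14, 3.14].

## Interface

Orientations are given as a rotation vector (axis times angle).
In Python, from bench import r, imaging gives the robot as it stands.
- The arm moves only by the tool jog_arm, never from a script. Its argument "rows" is a list of rows, each an object with "delta_rot": the turn, a rotation vector about the tool's x, y, z in degrees, a list of three; "xyz": the shift along the tool's x, y, z in cm, a list of three; "fingers": the closure, from 0 (fully open) to 1 (shut). A call has exactly 5 rows; each row is the pose to reach, as a shift and turn from the pose measured when the call began, along the tool's axes at that moment; what a row does not reach only later rows make up. A row lasts 1/12 s, in which the tool goes at most 41.7 mm and 7.16 degrees, less where a joint would pass 70% of its speed; a pose out of reach is approached as far as the arm can. A call with a gripper value outside its range is refused whole. The fingers move at their own pace and stop on an object; "grip_force" is the grip in N (left out, the last holds). Time passes only in rows, so rows that repeat a pose let the fingers close, or fill a call up. It gives the time, the measured TCP pose, the force and the opening at its end, in the units of the state.
- r.get_obs(): the state, without advancing time (a new reading comes with each control period).
- imaging.grab_frame(name): name is "scene" or "top"; returns the picture (384x512x3 uint8, blue, green, red); there is no depth.
- imaging.camera_info(name): a dict with "camera_matrix" (3x3 intrinsics, pixels), "k1" (the pictures are not rectified: a ray, as slopes to the right and down, at radius r is drawn at 1 + k1 r^2 times it, then the intrinsics apply), "xyz" and "attitude" of the camera in the world. Camera axes: x right, y down, z forward; pixel columns grow to the right and rows downward; lengths in m; the calibration is good to about 2 mm. A picture is of the moment at which its call begins. camera_info takes no time and is no camera call.
- r.hand_in(): hands the job in, once; it reports no verdict.
Trained networks look in the newest picture that a camera, given by its name, has taken for a name from the list of things; names that differ only in an ending like _2 or _b are one class to them, and where a whole thing is asked for, a point or a joint stands for the part that bears it (a point fixed in the world has none). Each returns a list of dicts, best first, with "conf" (0 to 1); they miss things now and then, are a little off and sometimes report something else, mostly with a low value. They report only what shows in the picture. A call takes as long as a camera call.
- imaging.find_in(camera, query): "position" ([column, row] in pixels, amid what is visible of it).
- imaging.cut_out(camera, query): "region" (384x512 bool, what is visible of it) and "position" ([column, row] in pixels, amid what is visible of it).
- imaging.tip_of(camera, query): "position" ([column, row] in pixels: a listed point, or the origin of a listed thing).
The state is a dict: "clock": time; "joints": joint angles; "qvel": joint speeds; "tau": joint torques, N m; "tcp_pos": TCP position; "orientation": TCP orientation; "contact_force": force on the tool from outside, world axes, zero at the start; "moment": the same for the moment, N m; "grip_width": finger opening in m.
Only numpy, scipy, OpenCV 4.12 (cv2) and the standard library are available. Lean on these libraries where they do the work, as an engineer would, in place of code of your own. Each camera call takes 0.05 s, during which the arm holds its last target.

## Working session

There is one attempt and no reset: what is moved stays moved. The work goes in short steps, Python scripts to look and compute and a tool call to move; the robot and the scene stay as the last step left them, time stands still between calls to the robot, and variables do not carry over. Pictures are saved under pics/ and viewed, and the job is handed in when it is done.

Besides the shell and the picture viewer there is one more tool, called after "Request:" by a JSON object that holds its "method" and its "body", one argument or row to a line. jog_arm: Moves the arm, as the interface text tells. Its arguments: {"type":"object","properties":{"rows":{"type":"array","items":{"type":"object","properties":{"delta_rot":{"type":"array","items":{"type":"number"}},"xyz":{"type":"array","items":{"type":"number"}},"fingers":{"type":"number"}}}},"grip_force":{"type":"number"}},"required":["rows"]}

```bash
ls; mkdir -p pics; python3 - <<'E'
from bench import r, imaging
import cv2
o=r.get_obs()
for k,v in o.items(): print(k,v)
for n in ("scene","top"):
    print(n,imaging.camera_info(n))
    cv2.imwrite(f"pics/{n}0.png",imaging.grab_frame(n))
E
```

```text
pics
clock 0.0
joints [ 1.07390716  0.47776798  0.02235382  1.55644958 -0.01151237  1.10930667
 -0.08307645]
qvel [ 7.81395036e-04  2.27865293e-03  7.33045139e-04 -9.21124608e-05
 -6.52071918e-05  3.39696145e-06  5.97385077e-04]
tau [-1.34550460e-04 -5.96441424e+01  1.60770837e+00 -2.81198376e+01
  1.24318310e-02  9.30433773e-03  3.19117669e-05]
tcp_pos [ 0.25562801 -0.6240835   0.23034832]
orientation [-3.08070458e+00 -6.06575151e-01  7.43493408e-04]
contact_force [ 0.20779694 -0.38025723  0.23392525]
moment [-0.05171166  0.0072082  -0.09030794]
grip_width 0.08542291543594573
scene {'camera_matrix': array([[415.20842237,   0.        , 253.27105652],
       [  0.        , 415.20842237, 194.7120176 ],
       [  0.        ,   0.        ,   1.        ]]), 'k1': -0.012403244262700478, 'xyz': array([-0.37698713, -0.78667325,  0.64789623]), 'attitude': array([-1.8484321 ,  0.868452  , -0.54501108])}
top {'camera_matrix': array([[496.67981945,   0.        , 254.91100653],
       [  0.        , 496.67981945, 194.09292543],
       [  0.        ,   0.        ,   1.        ]]), 'k1': -0.008232897632008521, 'xyz': array([0.29855782, 0.00177014, 1.59375274]), 'attitude': array([-2.13320276,  2.12342613, -0.18464794])}
```

View pics/scene0.png

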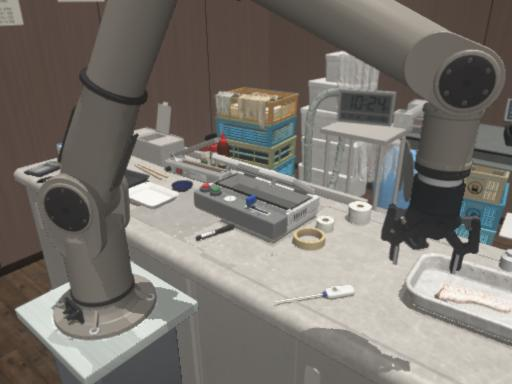

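View pics/top0.png

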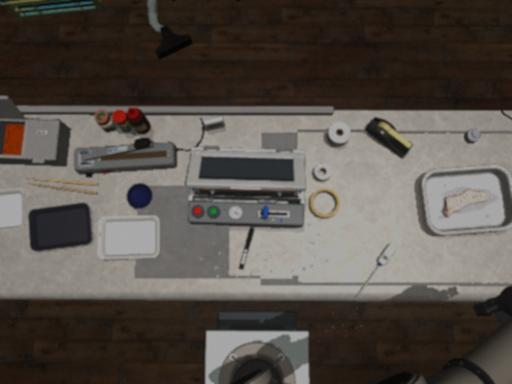

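```bash
cat > h.py <<'E'
import numpy as np, cv2
from scipy.spatial.transform import Rotation as R
from scipy.optimize import least_squares
from bench import r, imaging
CI={n:imaging.camera_info(n) for n in("scene","top")}
def proj(n,P):
    c=CI[n]; P=np.atleast_2d(P); q=(P-c['xyz'])@R.from_rotvec(c['attitude']).as_matrix()
    s=q[:,:2]/q[:,2:]; s=s*(1+c['k1']*(s**2).sum(1,keepdims=True)); K=c['camera_matrix']
    return s*[K[0,0],K[1,1]]+K[:2,2]
def tri(ps):
    f=lambda X: np.concatenate([(proj(n,X)[0]-p) for n,p in ps])
    s=least_squares(f,[0.65,0,0.1]); return s.x,f(s.x)
def plane(n,p,z):
    f=lambda X: proj(n,[X[0],X[1],z])[0]-p
    return least_squares(f,[0.65,0]).x
def P(x,y,z,pose): # sealer -> world
    X,Y,yaw=pose; c,s=np.cos(yaw),np.sin(yaw); return np.array([X+c*x-s*y,Y+s*x+c*y,z])
E
python3 - <<'E'
from h import *
for n in("scene","top"):
    imaging.grab_frame(n)
for q in ("sealer","start_top","stop_top","lever","lid_edge","lid_push","lid","black_marker","thermometer"):
    ps=[]
    for n in("scene","top"):
        t=imaging.tip_of(n,q)
        print(q,n,[(np.round(d['position'],1),round(d['conf'],2)) for d in t[:2]])
        if t: ps.append((n,t[0]['position']))
    if len(ps)==2:
        X,e=tri(ps); print('   ',X.round(4),e.round(1))
E
```

```text
sealer scene [(array([252.9, 212.7]), 0.97), (array([203.9, 184.3]), 0.24)]
sealer top [(array([247.5, 188.4]), 0.97)]
    [ 0.5972  0.0345 -0.002 ] [ 1.6 -0.2 -1.1  1. ]
start_top scene [(array([215.3, 187.1]), 0.56), (array([247.2, 164.5]), 0.3)]
start_top top [(array([250. , 188.9]), 0.59), (array([212.4, 210.9]), 0.42)]
    [0.5356 0.0615 0.1157] [ 20.4  -2.5 -13.5  13.4]
stop_top scene [(array([205.4, 185.3]), 0.39)]
stop_top top [(array([266., 215.]), 0.74), (array([201.1, 211.1]), 0.4)]
    [0.4476 0.0156 0.1631] [ 21.4  -2.4 -14.5  14.9]
lever scene [(array([249.7, 205.9]), 0.5), (array([325.6, 227.1]), 0.42)]
lever top [(array([264.5, 212.3]), 0.72)]
    [ 0.5101 -0.0221  0.0742] [ 0.6 -0.1 -0.4  0.4]
lid_edge scene [(array([249. , 163.5]), 0.65)]
lid_edge top [(array([245.9, 188.8]), 0.97), (array([319.7, 169.7]), 0.61)]
    [0.5649 0.0309 0.1871] [-0.7  0.1  0.4 -0.4]
lid_push scene [(array([262.7, 170.9]), 0.73)]
lid_push top [(array([246. , 168.9]), 0.85)]
    [0.6347 0.0318 0.1402] [-0.8  0.1  0.5 -0.5]
lid scene [(array([277.5, 180.3]), 0.57)]
lid top [(array([245.7, 169.2]), 0.66), (array([246.1, 150.1]), 0.6)]
    [0.658  0.0181 0.0977] [-8.2  1.3  5.6 -5. ]
black_marker scene [(array([213.5, 236.7]), 0.55), (array([149. , 197.5]), 0.16)]
black_marker top [(array([244.6, 247.4]), 0.74)]
    [ 0.4073  0.0408 -0.0139] [ 0.8 -0.1 -0.5  0.6]
thermometer scene [(array([313.6, 297. ]), 0.75)]
thermometer top [(array([375.7, 270. ]), 0.56), (array([130.2, 238.3]), 0.2)]
    [ 0.3358 -0.3738  0.0033] [ 1.  -0.2 -1.   0.8]
```

```bash
cat > fit.py <<'E'
from h import *
def model(p):
    X,Y,yaw,a=p[:4]; pose=(X,Y,yaw)
    def lid(d,h): return P(0.104-d*np.cos(a)-h*np.sin(a)*-1*-1,0,0.086+d*np.sin(a)+h*np.cos(a),pose) if False else P(0.104-d*np.cos(a)+h*np.sin(a),0,0.086+d*np.sin(a)+h*np.cos(a),pose)
    return dict(sealer=P(0,0,0,pose),start=P(-.086,.1,.08,pose),stop=P(-.086,.148,.08,pose),lever=P(-.086,-.06,.073,pose),push=lid(.075,.010),edge=lid(.164,p[4]))
obs=[("sealer","scene",(252.9,212.7)),("sealer","top",(247.5,188.4)),("start","scene",(215.3,187.1)),("start","top",(212.4,210.9)),
("stop","scene",(205.4,185.3)),("stop","top",(201.1,211.1)),("lever","scene",(249.7,205.9)),("lever","top",(264.5,212.3)),
("push","scene",(262.7,170.9)),("push","top",(246,168.9)),("edge","scene",(249,163.5)),("edge","top",(245.9,188.8))]
def f(p):
    m=model(p); return np.concatenate([proj(n,m[k])[0]-q for k,n,q in obs]+[[ (p[4])*300]])
s=least_squares(f,[0.6,0.03,0,0.6,0.0],loss='soft_l1')
if __name__=="__main__":
    print(s.x.round(4)); 
    for (k,n,q),e in zip(obs,f(s.x)[:-1].reshape(-1,2)): print(k,n,e.round(1))
    for k,v in model(s.x).items(): print(k,v.round(4))
    t=imaging.grab_frame("top")[130:260,170:340]; t=cv2.resize(t,None,fx=4.7,fy=4.5,interpolation=cv2.INTER_CUBIC)
    S=imaging.grab_frame("scene")[140:270,180:340]; S=cv2.resize(S,None,fx=4.6,fy=4.6,interpolation=cv2.INTER_CUBIC)
    cv2.imwrite("pics/topz.png",t);cv2.imwrite("pics/scz.png",S)
E
python3 fit.py
```

```text
[ 0.5961  0.0336 -0.0288  0.6113  0.002 ]
sealer scene [ 1.6 -0.6]
sealer top [-0.8  1.2]
start scene [-0.2  3.9]
start top [0.3 0.4]
stop scene [-0.  2.]
stop top [-4.  -0.4]
lever scene [0.7 0.6]
lever top [0.1 1. ]
push scene [0.9 0.1]
push top [ 0.4 -3.4]
edge scene [-1.   1.2]
edge top [-0.8 -0.8]
sealer [0.5961 0.0336 0.    ]
start [0.5131 0.1361 0.08  ]
stop [0.5144 0.1841 0.08  ]
lever [ 0.5085 -0.0238  0.073 ]
push [0.6444 0.0323 0.1372]
edge [0.567  0.0345 0.1818]
```

View pics/topz.png

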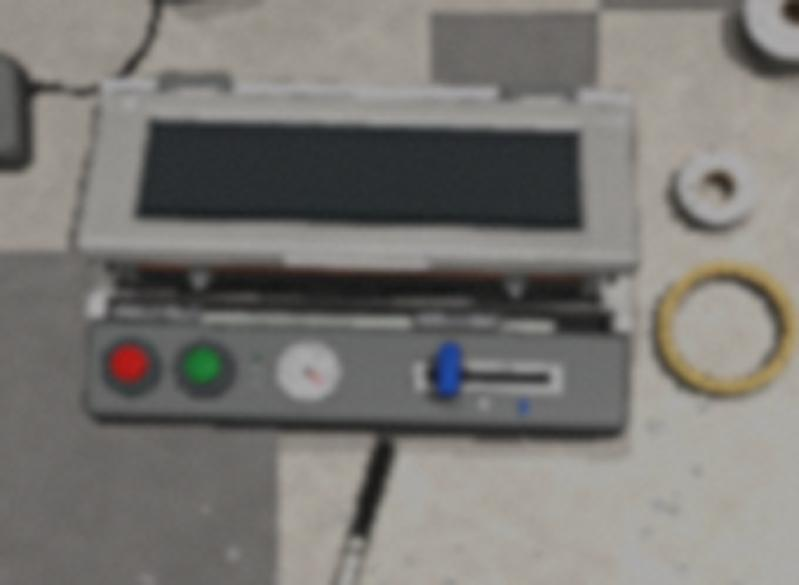

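View pics/scz.png

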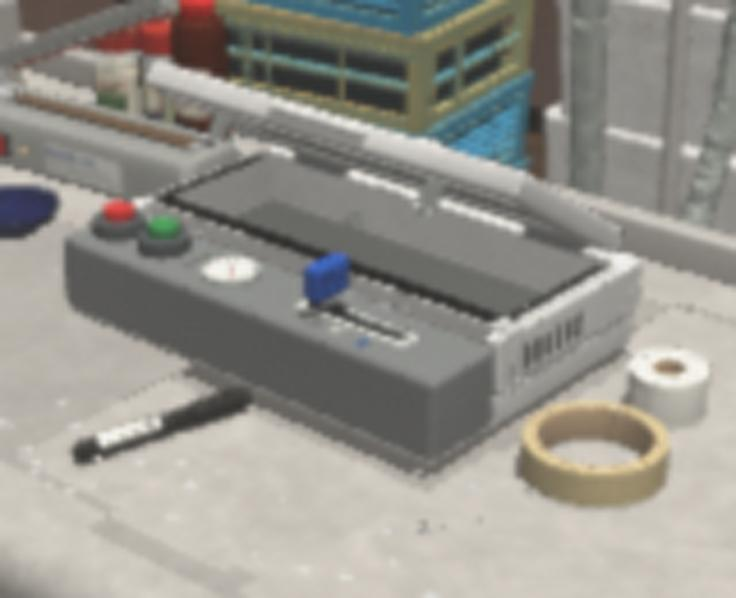

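```bash
cat > fit2.py <<'E'
from h import *
def model(p):
    X,Y,yaw,a=p[:4]; pose=(X,Y,yaw); zb=p[5]
    lid=lambda d,h,y=0: P(0.104-d*np.cos(a)+h*np.sin(a),y,0.086+d*np.sin(a)+h*np.cos(a),pose)
    return dict(sealer=P(0,0,0,pose),start=P(-.086,.1,zb,pose),stop=P(-.086,.148,zb,pose),lever=P(-.086,-.06,.073,pose),grip=P(-.086,-.06,.110,pose),push=lid(.075,.010),edge=lid(.164,p[4]),
      fr=P(-.12,-.18,.072,pose),fl=P(-.12,.18,.072,pose))
obs=[("sealer","scene",(252.9,212.7)),("sealer","top",(247.5,188.4)),("start","scene",(215.9,189.)),("start","top",(213.2,211.1)),
("stop","scene",(205.9,185.7)),("stop","top",(197.2,210.7)),("lever","scene",(249.7,205.9)),("lever","top",(264.5,212.3)),
("push","scene",(262.7,170.9)),("push","top",(246,168.9)),("edge","scene",(249,163.5)),("edge","top",(245.9,188.8)),
("fr","scene",(273.9,224)),("fr","top",(303.8,225)),("fl","scene",(194.5,191.5)),("fl","top",(188.8,222))]
def f(p):
    m=model(p); return np.concatenate([proj(n,m[k])[0]-q for k,n,q in obs]+[[ (p[4])*300,(p[5]-.08)*300]])
s=least_squares(f,[0.6,0.03,0,0.6,0.0,.08],loss='soft_l1')
if __name__=="__main__":
    print(s.x.round(4)); 
    for (k,n,q),e in zip(obs,f(s.x)[:-2].reshape(-1,2)): print(k,n,e.round(1))
    for k,v in model(s.x).items(): print(k,v.round(4))
    print(r.get_obs()['clock'])
E
python3 fit2.py
```

```text
[ 0.5964  0.0325 -0.0236  0.6095  0.0019  0.0851]
sealer scene [ 1.9 -0.5]
sealer top [-0.5  1.2]
start scene [-0.6  0.7]
start top [-0.1  0. ]
stop scene [-0.4  0.4]
stop top [ 0.2 -0. ]
lever scene [1.2 0.7]
lever top [0.7 0.8]
push scene [1.1 0.2]
push top [ 0.7 -3.5]
edge scene [-0.7  1.4]
edge top [-0.3 -0.8]
fr scene [ 0.1 -1.4]
fr top [0.1 0.2]
fl scene [-2.4 -1.3]
fl top [-1.8 -0.1]
sealer [0.5964 0.0325 0.    ]
start [0.5128 0.1345 0.0851]
stop [0.5139 0.1825 0.0851]
lever [ 0.509  -0.0255  0.073 ]
grip [ 0.509  -0.0255  0.11  ]
push [0.6446 0.0313 0.1371]
edge [0.567  0.0332 0.1815]
fr [ 0.4722 -0.1446  0.072 ]
fl [0.4807 0.2153 0.072 ]
1.2
```

```bash
cat > go.py <<'E'
import sys
from h import *
POSE=(0.5964,0.0325,-0.0236)
# usage: go.py sx sy z  (sealer coords + world z) -> jog deltas in cm and deg
o=r.get_obs(); Rt=R.from_rotvec(o['orientation'])
sx,sy,z=map(float,sys.argv[1:4]); T=P(sx,sy,z,POSE)
y=POSE[2]; X=np.array([np.cos(y),np.sin(y),0]); Z=np.array([0,0,-1.]); Rg=R.from_matrix(np.c_[X,np.cross(Z,X),Z])
print('target',T.round(4),'cm',(Rt.inv().apply(T-o['tcp_pos'])*100).round(2),'deg',np.degrees((Rt.inv()*Rg).as_rotvec()).round(2),'t',o['clock'],'tcp',o['tcp_pos'].round(4),'F',o['contact_force'].round(2),'w',round(o['grip_width'],4))
E
python3 go.py 0.029 0 0.25
```

```text
target [0.6254 0.0318 0.25  ] cm [ 59.07 -46.74  -1.87] deg [ 0.   -0.   23.63] t 1.2 tcp [ 0.2559 -0.6246  0.2313] F [ 0.43  0.07 -0.07] w 0.0851
```

Request:
{"method": "jog_arm", "body": {
  "rows": [
    {"xyz": [3,-2.4,-1.9],"delta_rot": [0,0,5],"fingers": 1},
    {"xyz": [6,-4.8,-1.9],"delta_rot": [0,0,10],"fingers": 1},
    {"xyz": [9,-7.2,-1.9],"delta_rot": [0,0,15],"fingers": 1},
    {"xyz": [12.2,-9.6,-1.9],"delta_rot": [0,0,20],"fingers": 1},
    {"xyz": [15.4,-12.1,-1.9],"delta_rot": [0,0,23.6],"fingers": 1}
  ],
  "grip_force": 20
}}

```text
clock: 1.62
tcp_pos: [0.3531, -0.4529, 0.2505]
orientation: [3.141, -0.044, 0.001]
contact_force: [1.5, -0.3, 0.4]
grip_width: 0.0257
```

```bash
python3 go.py 0.029 0 0.25
```

```text
target [0.6254 0.0318 0.25  ] cm [ 2.585e+01 -4.922e+01  4.000e-02] deg [ 0.03 -0.03 -0.26] t 1.6167 tcp [ 0.3531 -0.4529  0.2505] F [ 1.54 -0.26  0.44] w 0.0257
```

Request:
{"method": "jog_arm", "body": {
  "rows": [
    {"xyz": [2,-3.6,0],"fingers": 1},
    {"xyz": [4,-7.2,0],"fingers": 1},
    {"xyz": [5.9,-10.8,0],"fingers": 1},
    {"xyz": [7.7,-14.4,0],"fingers": 1},
    {"xyz": [9.6,-18,0],"fingers": 1}
  ]
}}

```text
$.rows[0]: bad value
```

Request:
{"method": "jog_arm", "body": {
  "rows": [
    {"xyz": [2,-3.6,0],"fingers": 1},
    {"xyz": [4,-7.2,0],"fingers": 1},
    {"xyz": [5.9,-10.8,0],"fingers": 1},
    {"xyz": [7.7,-14.4,0],"fingers": 1},
    {"xyz": [9.6,-18,0],"fingers": 1}
  ]
}}

```text
$.rows[0]: bad value
```

```bash
python3 go.py 0.029 0 0.17
```

```text
target [0.6254 0.0318 0.17  ] cm [ 25.85 -49.22   8.04] deg [ 0.03 -0.03 -0.26] t 1.6167 tcp [ 0.3531 -0.4529  0.2505] F [ 1.54 -0.26  0.44] w 0.0257
```

All fields are needed in each row.

Request:
{"method": "jog_arm", "body": {
  "rows": [
    {"xyz": [2,-3.6,0],"delta_rot": [0,0,-0.3],"fingers": 1},
    {"xyz": [4,-7.2,0],"delta_rot": [0,0,-0.3],"fingers": 1},
    {"xyz": [5.9,-10.8,0],"delta_rot": [0,0,-0.3],"fingers": 1},
    {"xyz": [7.7,-14.4,0],"delta_rot": [0,0,-0.3],"fingers": 1},
    {"xyz": [9.6,-18,0],"delta_rot": [0,0,-0.3],"fingers": 1}
  ]
}}

```text
clock: 2.03
tcp_pos: [0.4547, -0.2739, 0.2509]
orientation: [3.14, -0.036, 0.002]
contact_force: [0.8, 0.1, 0.2]
grip_width: 0.0001
```

Request:
{"method": "jog_arm", "body": {
  "rows": [
    {"xyz": [2,-3.6,0],"delta_rot": [0,0,0],"fingers": 1},
    {"xyz": [4,-7.2,0],"delta_rot": [0,0,0],"fingers": 1},
    {"xyz": [5.9,-10.8,0],"delta_rot": [0,0,0],"fingers": 1},
    {"xyz": [7.7,-14.4,0],"delta_rot": [0,0,0],"fingers": 1},
    {"xyz": [9.6,-18,0],"delta_rot": [0,0,0],"fingers": 1}
  ]
}}

```text
clock: 2.45
tcp_pos: [0.5554, -0.0942, 0.2511]
orientation: [3.14, -0.036, 0.002]
contact_force: [0.8, -0.3, -0.1]
grip_width: 0.0001
```

```bash
python3 go.py 0.029 0 0.17
```

```text
target [0.6254 0.0318 0.17  ] cm [  6.69 -12.77   8.11] deg [ 0.06 -0.09  0.03] t 2.45 tcp [ 0.5554 -0.0942  0.2511] F [ 0.83 -0.26 -0.08] w 0.0001
```

Request:
{"method": "jog_arm", "body": {
  "rows": [
    {"xyz": [2,-3.6,0],"delta_rot": [0,0,0],"fingers": 1},
    {"xyz": [4,-7.2,0],"delta_rot": [0,0,0],"fingers": 1},
    {"xyz": [5.6,-10.6,1],"delta_rot": [0,0,0],"fingers": 1},
    {"xyz": [6.7,-12.8,4],"delta_rot": [0,0,0],"fingers": 1},
    {"xyz": [6.7,-12.8,7],"delta_rot": [0,0,0],"fingers": 1}
  ]
}}

```text
clock: 2.87
tcp_pos: [0.6286, 0.0405, 0.1819]
orientation: [-3.138, 0.023, -0.011]
contact_force: [-0.2, 0.4, -0.5]
grip_width: 0.0003
```

```bash
python3 go.py 0.029 0 0.098; python3 - <<'E'
from h import *
S=imaging.grab_frame("scene")[110:270,160:360]; cv2.imwrite("pics/s1.png",cv2.resize(S,None,fx=3.7,fy=3.7,interpolation=cv2.INTER_CUBIC))
E
```

```text
target [0.6254 0.0318 0.098 ] cm [-0.37  0.91  8.39] deg [-0.23 -0.42  0.51] t 2.8667 tcp [0.6286 0.0405 0.1819] F [-0.2   0.39 -0.49] w 0.0003
```

View pics/s1.png

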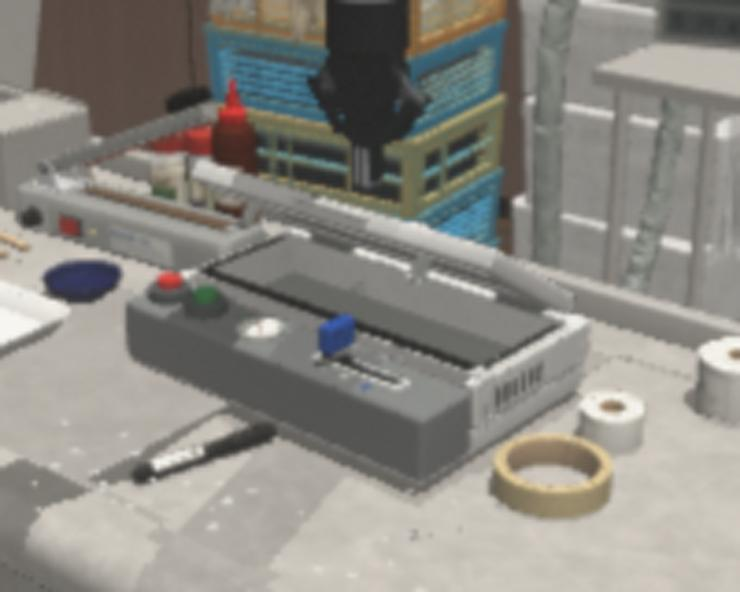

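Request:
{"method": "jog_arm", "body": {
  "rows": [
    {"xyz": [-0.4,0.9,1.2],"delta_rot": [-0.2,-0.4,0.5],"fingers": 1},
    {"xyz": [-0.4,0.9,2.2],"delta_rot": [-0.2,-0.4,0.5],"fingers": 1},
    {"xyz": [-0.4,0.9,3],"delta_rot": [-0.2,-0.4,0.5],"fingers": 1},
    {"xyz": [-0.4,0.9,3.7],"delta_rot": [-0.2,-0.4,0.5],"fingers": 1},
    {"xyz": [-0.4,0.9,4.4],"delta_rot": [-0.2,-0.4,0.5],"fingers": 1}
  ]
}}

```text
clock: 3.33
tcp_pos: [0.6193, 0.0263, 0.1307]
orientation: [3.138, -0.043, -0.017]
contact_force: [0.4, -0.7, 0.1]
grip_width: 0.0002
```

```bash
python3 go.py 0.029 0 0.098
```

```text
target [0.6254 0.0318 0.098 ] cm [ 0.63 -0.58  3.26] deg [ 0.21  0.62 -0.21] t 3.3333 tcp [0.6193 0.0263 0.1307] F [ 0.38 -0.73  0.06] w 0.0002
```

Request:
{"method": "jog_arm", "body": {
  "rows": [
    {"xyz": [0.6,-0.6,0.5],"delta_rot": [0.2,0.6,-0.2],"fingers": 1},
    {"xyz": [0.6,-0.6,1.0],"delta_rot": [0.2,0.6,-0.2],"fingers": 1},
    {"xyz": [0.6,-0.6,1.4],"delta_rot": [0.2,0.6,-0.2],"fingers": 1},
    {"xyz": [0.6,-0.6,1.8],"delta_rot": [0.2,0.6,-0.2],"fingers": 1},
    {"xyz": [0.6,-0.6,2.2],"delta_rot": [0.2,0.6,-0.2],"fingers": 1}
  ]
}}

```text
clock: 3.75
tcp_pos: [0.6253, 0.0322, 0.1085]
orientation: [3.141, -0.037, -0.0]
contact_force: [-0.5, 0.4, 0.7]
grip_width: 0.0003
```

```bash
python3 go.py 0.029 0 0.098;python3 - <<'E'
from h import *
S=imaging.grab_frame("scene")[110:270,160:360]; cv2.imwrite("pics/s2.png",cv2.resize(S,None,fx=3.7,fy=3.7,interpolation=cv2.INTER_CUBIC))
E
```

```text
target [0.6254 0.0318 0.098 ] cm [0.01 0.04 1.05] deg [ 0.01  0.01 -0.  ] t 3.75 tcp [0.6253 0.0322 0.1085] F [-0.5   0.39  0.73] w 0.0003
```

View pics/s2.png

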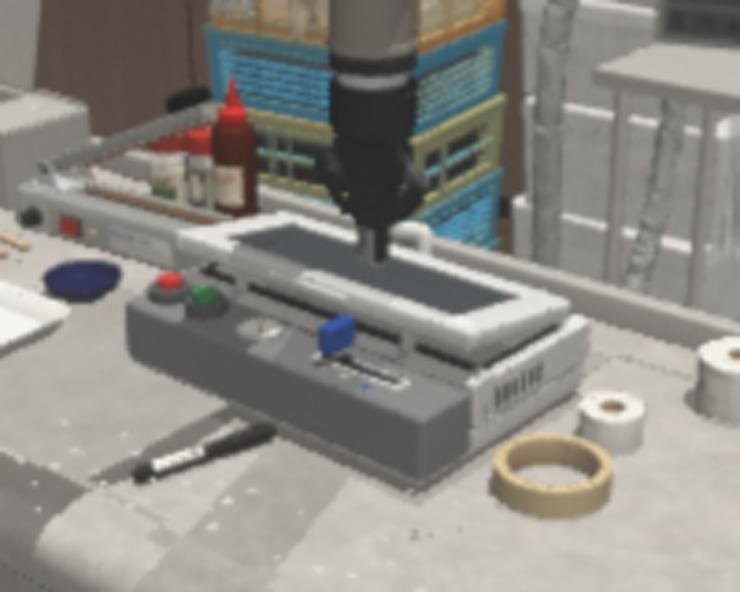

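Request:
{"method": "jog_arm", "body": {
  "rows": [
    {"xyz": [0,0,0.3],"delta_rot": [0,0,0],"fingers": 1},
    {"xyz": [0,0,0.6],"delta_rot": [0,0,0],"fingers": 1},
    {"xyz": [0,0,0.8],"delta_rot": [0,0,0],"fingers": 1},
    {"xyz": [0,0,0.95],"delta_rot": [0,0,0],"fingers": 1},
    {"xyz": [0,0,1.05],"delta_rot": [0,0,0],"fingers": 1}
  ]
}}

```text
clock: 4.22
tcp_pos: [0.6245, 0.032, 0.0974]
orientation: [3.141, -0.037, -0.003]
contact_force: [-4.4, 0.4, 9.6]
grip_width: 0.0002
```

```bash
python3 go.py 0.029 0 0.097;python3 - <<'E'
from h import *
S=imaging.grab_frame("scene")[110:270,160:360]; cv2.imwrite("pics/s3.png",cv2.resize(S,None,fx=3.7,fy=3.7,interpolation=cv2.INTER_CUBIC))
print(r.get_obs()['contact_force'])
E
```

```text
target [0.6254 0.0318 0.097 ] cm [0.09 0.01 0.04] deg [ 0.03  0.12 -0.01] t 4.2167 tcp [0.6245 0.032  0.0974] F [-4.43  0.37  9.59] w 0.0002
[-3.03078795 -1.29620245  5.70689322]
```

View pics/s3.png

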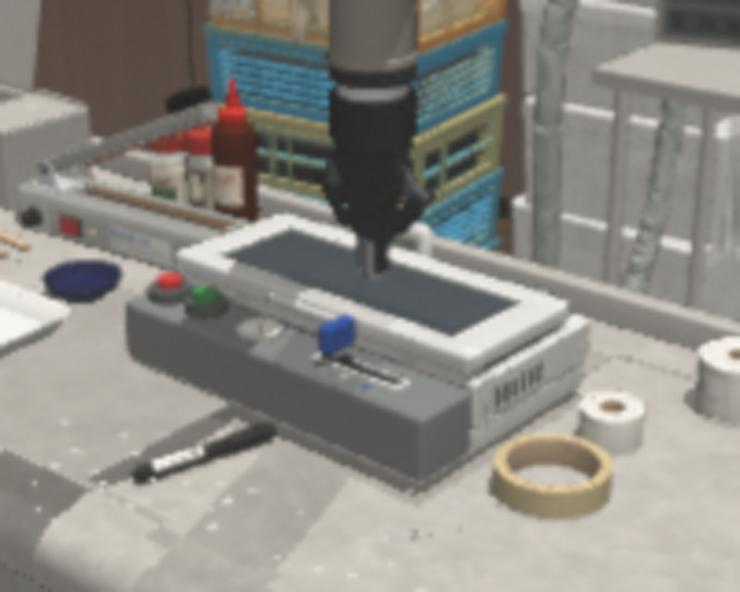

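Request:
{"method": "jog_arm", "body": {
  "rows": [
    {"xyz": [0,0,0.1],"delta_rot": [0,0,0],"fingers": 1},
    {"xyz": [0,0,0.15],"delta_rot": [0,0,0],"fingers": 1},
    {"xyz": [0,0,0.15],"delta_rot": [0,0,0],"fingers": 1},
    {"xyz": [0,0,0.15],"delta_rot": [0,0,0],"fingers": 1},
    {"xyz": [0,0,0.15],"delta_rot": [0,0,0],"fingers": 1}
  ]
}}

```text
clock: 4.68
tcp_pos: [0.6244, 0.032, 0.0971]
orientation: [3.141, -0.037, -0.003]
contact_force: [-4.5, -0.7, 9.2]
grip_width: -0.0002
```

```bash
python3 go.py -0.086 -0.028 0.16
```

```text
target [0.5098 0.0065 0.16  ] cm [-11.41   2.83  -6.26] deg [ 0.04  0.11 -0.01] t 4.6833 tcp [0.6244 0.032  0.0971] F [-4.5  -0.68  9.2 ] w -0.0002
```

Request:
{"method": "jog_arm", "body": {
  "rows": [
    {"xyz": [0,0,-3],"delta_rot": [0,0,0],"fingers": 1},
    {"xyz": [-2,0.5,-6.3],"delta_rot": [0,0.1,0],"fingers": 1},
    {"xyz": [-6,1.5,-6.3],"delta_rot": [0,0.1,0],"fingers": 1},
    {"xyz": [-10,2.5,-6.3],"delta_rot": [0,0.1,0],"fingers": 1},
    {"xyz": [-11.4,2.7,-6.3],"delta_rot": [0,0.1,0],"fingers": 1}
  ]
}}

```text
clock: 5.1
tcp_pos: [0.5047, 0.0057, 0.1601]
orientation: [3.139, -0.04, -0.006]
contact_force: [-0.7, -0.4, -1.2]
grip_width: 0.0001
```

```bash
python3 - <<'E'
from h import *
S=imaging.grab_frame("scene")[110:270,160:360]; cv2.imwrite("pics/s4.png",cv2.resize(S,None,fx=3.7,fy=3.7,interpolation=cv2.INTER_CUBIC))
t=imaging.grab_frame("top")[130:260,170:340]; t=cv2.resize(t,None,fx=4.7,fy=4.5,interpolation=cv2.INTER_CUBIC)
cv2.imwrite("pics/t4.png",t)
E
python3 go.py -0.086 -0.028 0.09
```

```text
target [0.5098 0.0065 0.09  ] cm [ 0.28 -0.01  7.05] deg [ 0.11  0.08 -0.07] t 5.2 tcp [0.5071 0.0067 0.1605] F [ 1.11 -0.05 -0.56] w -0.0003
```

View pics/s4.png

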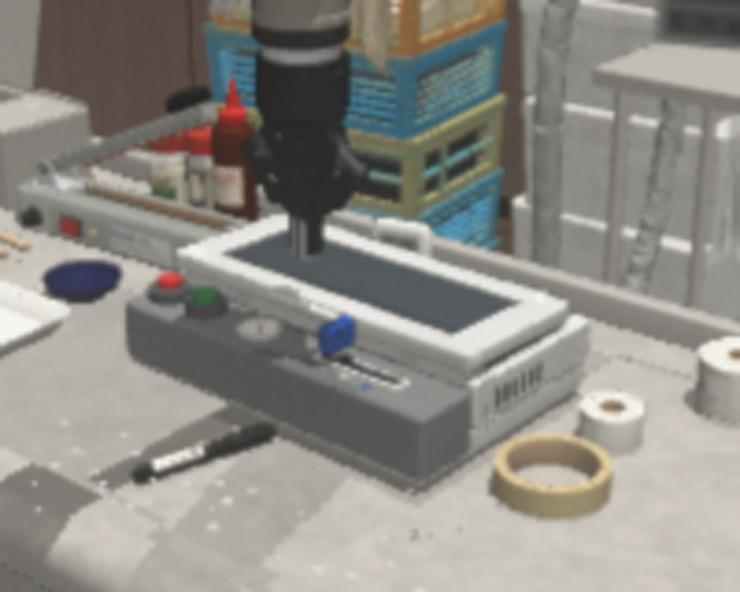

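View pics/t4.png

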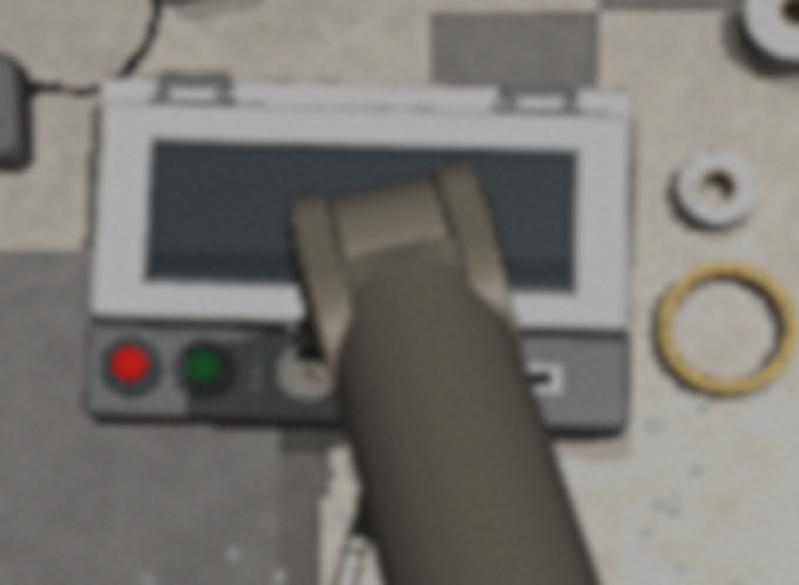

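Request:
{"method": "jog_arm", "body": {
  "rows": [
    {"xyz": [0,0,1.5],"delta_rot": [0.1,0,0],"fingers": 1},
    {"xyz": [0,0,3],"delta_rot": [0.1,0,0],"fingers": 1},
    {"xyz": [0,0,4.5],"delta_rot": [0.1,0,0],"fingers": 1},
    {"xyz": [0,0,6],"delta_rot": [0.1,0,0],"fingers": 1},
    {"xyz": [0,0,7],"delta_rot": [0.1,0,0],"fingers": 1}
  ]
}}

```text
clock: 5.62
tcp_pos: [0.5078, 0.0069, 0.0893]
orientation: [-3.141, 0.039, 0.002]
contact_force: [0.1, -0.3, -0.5]
grip_width: -0.0001
```

```bash
python3 - <<'E'
from h import *
S=imaging.grab_frame("scene")[110:270,160:360]; cv2.imwrite("pics/s5.png",cv2.resize(S,None,fx=3.7,fy=3.7,interpolation=cv2.INTER_CUBIC))
E
python3 go.py -0.087 -0.1005 0.09
```

```text
target [ 0.5071 -0.0659  0.09  ] cm [ 0.22  7.26 -0.21] deg [ 0.01  0.23 -0.05] t 5.6667 tcp [0.5066 0.0068 0.0879] F [-0.68  0.32 -1.18] w -0.0
```

View pics/s5.png

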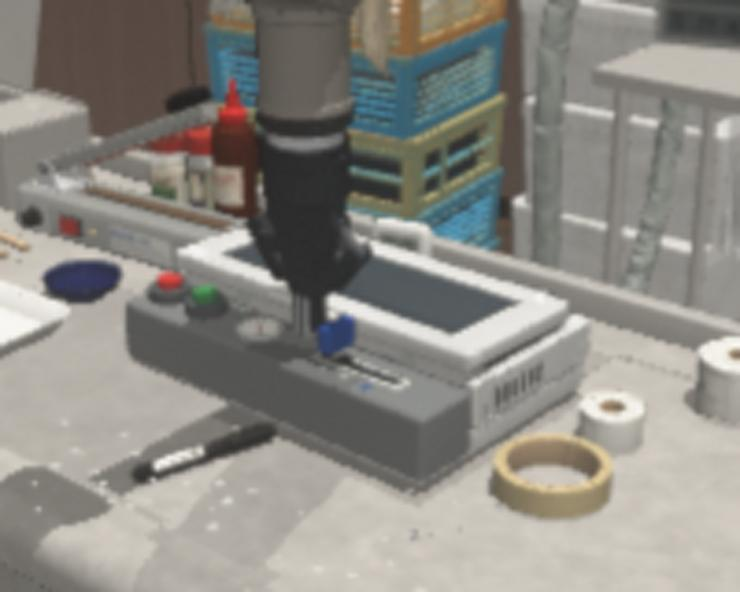

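Request:
{"method": "jog_arm", "body": {
  "rows": [
    {"xyz": [0.1,0.7,-0.1],"delta_rot": [0,0.2,0],"fingers": 1},
    {"xyz": [0.1,1.4,-0.1],"delta_rot": [0,0.2,0],"fingers": 1},
    {"xyz": [0.1,2.1,-0.1],"delta_rot": [0,0.2,0],"fingers": 1},
    {"xyz": [0.1,2.8,-0.1],"delta_rot": [0,0.2,0],"fingers": 1},
    {"xyz": [0.1,3.4,-0.1],"delta_rot": [0,0.2,0],"fingers": 1}
  ]
}}

```text
clock: 6.08
tcp_pos: [0.5076, -0.0271, 0.0896]
orientation: [-3.141, 0.037, -0.002]
contact_force: [-0.1, 0.3, -1.4]
grip_width: 0.0005
```

```bash
python3 go.py -0.087 -0.0885 0.09
```

```text
target [ 0.5073 -0.0539  0.09  ] cm [ 0.04  2.68 -0.04] deg [-0.05 -0.06 -0.01] t 6.0833 tcp [ 0.5076 -0.0271  0.0896] F [-0.12  0.28 -1.41] w 0.0005
```

Request:
{"method": "jog_arm", "body": {
  "rows": [
    {"xyz": [0,0.6,0],"delta_rot": [0,0,0],"fingers": 1},
    {"xyz": [0,1.2,0],"delta_rot": [0,0,0],"fingers": 1},
    {"xyz": [0,1.8,0],"delta_rot": [0,0,0],"fingers": 1},
    {"xyz": [0,2.3,0],"delta_rot": [0,0,0],"fingers": 1},
    {"xyz": [0,2.7,0],"delta_rot": [0,0,0],"fingers": 1}
  ]
}}

```text
clock: 6.5
tcp_pos: [0.5068, -0.0534, 0.09]
orientation: [-3.139, 0.036, -0.001]
contact_force: [-1.7, 5.9, -2.1]
grip_width: 0.0004
```

```bash
python3 - <<'E'
from h import *
S=imaging.grab_frame("scene")[110:270,160:360]; cv2.imwrite("pics/s6.png",cv2.resize(S,None,fx=3.7,fy=3.7,interpolation=cv2.INTER_CUBIC))
E
python3 go.py -0.087 -0.0885 0.09
```

```text
target [ 0.5073 -0.0539  0.09  ] cm [ 0.05  0.06 -0.01] deg [-0.18 -0.06 -0.01] t 6.55 tcp [ 0.5068 -0.0533  0.0899] F [-1.31  6.14 -2.86] w -0.0004
```

View pics/s6.png

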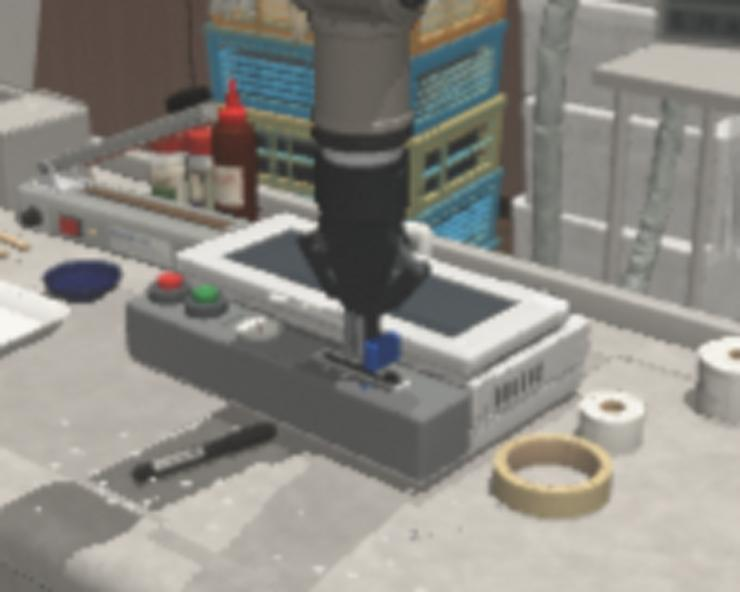

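Request:
{"method": "jog_arm", "body": {
  "rows": [
    {"xyz": [0,0.2,0],"delta_rot": [0,0,0],"fingers": 1},
    {"xyz": [0,0.4,0],"delta_rot": [0,0,0],"fingers": 1},
    {"xyz": [0,0.6,0],"delta_rot": [0,0,0],"fingers": 1},
    {"xyz": [0,0.7,0],"delta_rot": [0,0,0],"fingers": 1},
    {"xyz": [0,0.8,0],"delta_rot": [0,0,0],"fingers": 1}
  ]
}}

```text
clock: 6.97
tcp_pos: [0.5068, -0.0539, 0.0901]
orientation: [-3.13, 0.029, -0.002]
contact_force: [-0.7, 24.2, -3.3]
grip_width: -0.0003
```

```bash
python3 go.py -0.087 -0.0885 0.09
```

```text
target [ 0.5073 -0.0539  0.09  ] cm [0.05 0.   0.01] deg [-0.65 -0.06  0.3 ] t 6.9667 tcp [ 0.5068 -0.0539  0.0901] F [-0.69 24.2  -3.34] w -0.0003
```

Request:
{"method": "jog_arm", "body": {
  "rows": [
    {"xyz": [0,-0.6,0],"delta_rot": [-0.6,0,0.3],"fingers": 1},
    {"xyz": [0,-1.5,0],"delta_rot": [-0.6,0,0.3],"fingers": 1},
    {"xyz": [0,-2,-2],"delta_rot": [-0.6,0,0.3],"fingers": 1},
    {"xyz": [0,-2.5,-4],"delta_rot": [-0.6,0,0.3],"fingers": 1},
    {"xyz": [0,-5,-6],"delta_rot": [-0.6,0,0.3],"fingers": 1}
  ]
}}

```text
clock: 7.38
tcp_pos: [0.5077, -0.0092, 0.1517]
orientation: [3.139, -0.047, 0.002]
contact_force: [1.5, 0.3, -0.9]
grip_width: 0.0002
```

```bash
python3 go.py -0.086 0.098 0.14
```

```text
target [0.5127 0.1325 0.14  ] cm [  0.07 -14.19   1.14] deg [ 0.12 -0.06 -0.38] t 7.3833 tcp [ 0.5077 -0.0092  0.1517] F [ 1.47  0.34 -0.88] w 0.0002
```

Request:
{"method": "jog_arm", "body": {
  "rows": [
    {"xyz": [0,-3.5,0],"delta_rot": [0,0,-0.4],"fingers": 1},
    {"xyz": [0,-7,0],"delta_rot": [0,0,-0.4],"fingers": 1},
    {"xyz": [0.1,-10.5,0],"delta_rot": [0,0,-0.4],"fingers": 1},
    {"xyz": [0.1,-13,0],"delta_rot": [0,0,-0.4],"fingers": 1},
    {"xyz": [0.1,-14.2,0],"delta_rot": [0,0,-0.4],"fingers": 1}
  ]
}}

```text
clock: 7.8
tcp_pos: [0.5137, 0.1361, 0.1525]
orientation: [3.141, -0.031, 0.005]
contact_force: [-0.5, 0.2, -0.6]
grip_width: 0.0
```

```bash
python3 - <<'E'
from h import *
S=imaging.grab_frame("scene")[110:270,160:360]; cv2.imwrite("pics/s7.png",cv2.resize(S,None,fx=3.7,fy=3.7,interpolation=cv2.INTER_CUBIC))
t=imaging.grab_frame("top")[130:260,170:340]; t=cv2.resize(t,None,fx=4.7,fy=4.5,interpolation=cv2.INTER_CUBIC)
cv2.imwrite("pics/t7.png",t)
for q in("lever","lid_edge"): 
    ps=[]
    for n in("scene","top"):
        t=imaging.tip_of(n,q); print(q,n,[(np.round(d['position'],1),round(d['conf'],2)) for d in t[:2]])
    
POSE=(0.5964,0.0325,-0.0236)
for y in(-.06,-.084,-.11): print(y,[proj(n,P(-.086,y,.073,POSE))[0].round(1) for n in CI])
E
python3 go.py -0.086 0.098 0.09
```

```text
lever scene [(array([263.5, 209.8]), 0.53)]
lever top [(array([281.4, 217.5]), 0.63)]
lid_edge scene [(array([240.4, 195.1]), 0.7)]
lid_edge top [(array([248.7, 203.9]), 0.74)]
-0.06 [array([250.9, 206.6]), array([265.1, 213.1])]
-0.084 [array([256.7, 208.8]), array([272.9, 213.3])]
-0.11 [array([263.1, 211.2]), array([281.3, 213.6])]
target [0.5127 0.1325 0.09  ] cm [-0.06 -0.27  6.14] deg [ 0.2  -0.05 -0.17] t 8.1 tcp [0.5133 0.13   0.1514] F [ 0.57 -0.12 -0.22] w 0.0
```

View pics/s7.png

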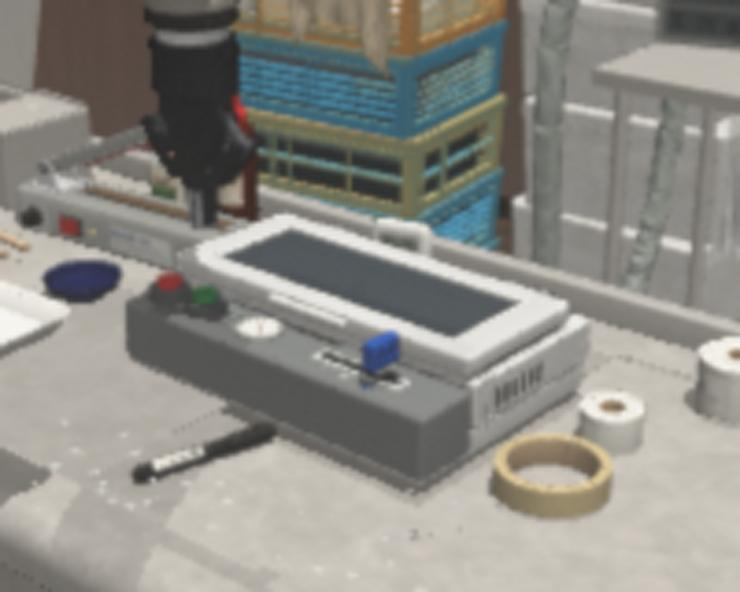

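View pics/t7.png

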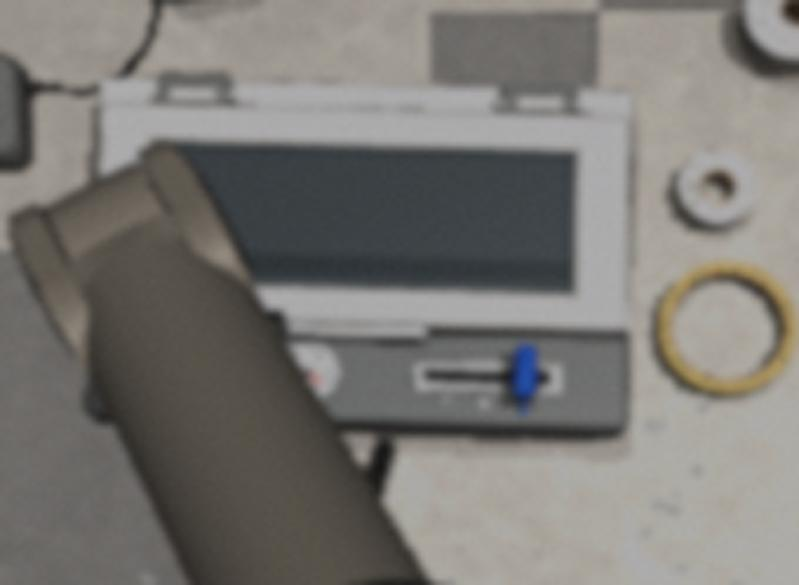

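Request:
{"method": "jog_arm", "body": {
  "rows": [
    {"xyz": [0,-0.2,1.5],"delta_rot": [0.2,0,-0.2],"fingers": 1},
    {"xyz": [0,-0.2,3],"delta_rot": [0.2,0,-0.2],"fingers": 1},
    {"xyz": [0,-0.2,4.3],"delta_rot": [0.2,0,-0.2],"fingers": 1},
    {"xyz": [0,-0.2,5.2],"delta_rot": [0.2,0,-0.2],"fingers": 1},
    {"xyz": [0,-0.2,5.7],"delta_rot": [0.2,0,-0.2],"fingers": 1}
  ]
}}

```text
clock: 8.52
tcp_pos: [0.5129, 0.13, 0.0932]
orientation: [3.14, -0.04, -0.001]
contact_force: [-0.5, 0.1, 0.7]
grip_width: -0.0
```

```bash
python3 - <<'E'
from h import *
S=imaging.grab_frame("scene")[150:230,170:270]; cv2.imwrite("pics/s8.png",cv2.resize(S,None,fx=7,fy=7,interpolation=cv2.INTER_CUBIC))
E
python3 go.py -0.086 0.099 0.08
```

```text
target [0.5128 0.1335 0.08  ] cm [-0.01 -0.33  1.3 ] deg [ 0.07  0.06 -0.07] t 8.5667 tcp [0.5128 0.1302 0.093 ] F [-0.31 -0.15  0.8 ] w 0.0002
```

View pics/s8.png

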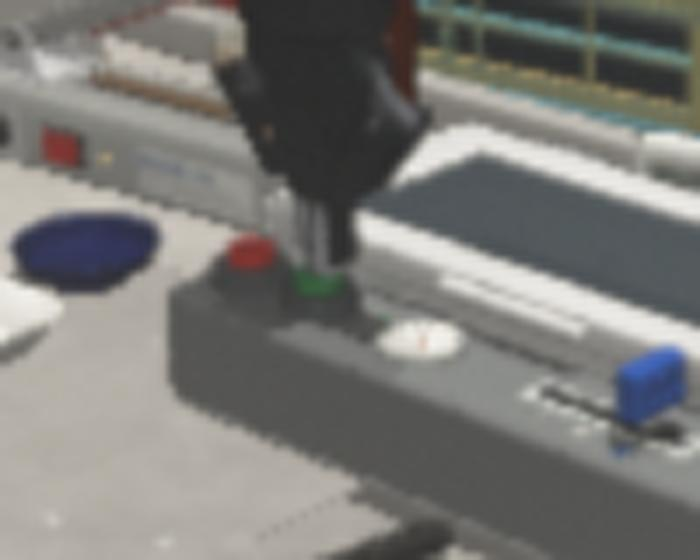

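Fingertips sit just above the green button (image ~318,280), clear of the red one (250,250). Pressing gently.

Request:
{"method": "jog_arm", "body": {
  "rows": [
    {"xyz": [0,-0.3,0.2],"delta_rot": [0,0,0],"fingers": 1},
    {"xyz": [0,-0.3,0.4],"delta_rot": [0,0,0],"fingers": 1},
    {"xyz": [0,-0.3,0.6],"delta_rot": [0,0,0],"fingers": 1},
    {"xyz": [0,-0.3,0.7],"delta_rot": [0,0,0],"fingers": 1},
    {"xyz": [0,-0.3,0.8],"delta_rot": [0,0,0],"fingers": 1}
  ]
}}

```text
clock: 8.98
tcp_pos: [0.5136, 0.1329, 0.0875]
orientation: [3.139, -0.04, 0.001]
contact_force: [-9.2, -6.1, 33.2]
grip_width: 0.0001
```

```bash
python3 go.py -0.086 0.099 0.08
```

```text
target [0.5128 0.1335 0.08  ] cm [-0.08 -0.06  0.75] deg [ 0.13 -0.02 -0.1 ] t 8.9833 tcp [0.5136 0.1329 0.0875] F [-9.21 -6.13 33.2 ] w 0.0001
```

```bash
python3 - <<'E'
from h import *
S=imaging.grab_frame("scene")[150:230,170:270]; cv2.imwrite("pics/s9.png",cv2.resize(S,None,fx=7,fy=7,interpolation=cv2.INTER_CUBIC))
E
python3 go.py -0.086 0.099 0.08
```

```text
target [0.5128 0.1335 0.08  ] cm [-0.08 -0.06  0.77] deg [ 0.13 -0.03 -0.1 ] t 9.0333 tcp [0.5136 0.1329 0.0877] F [-8.49 -5.59 25.57] w 0.0001
```

View pics/s9.png

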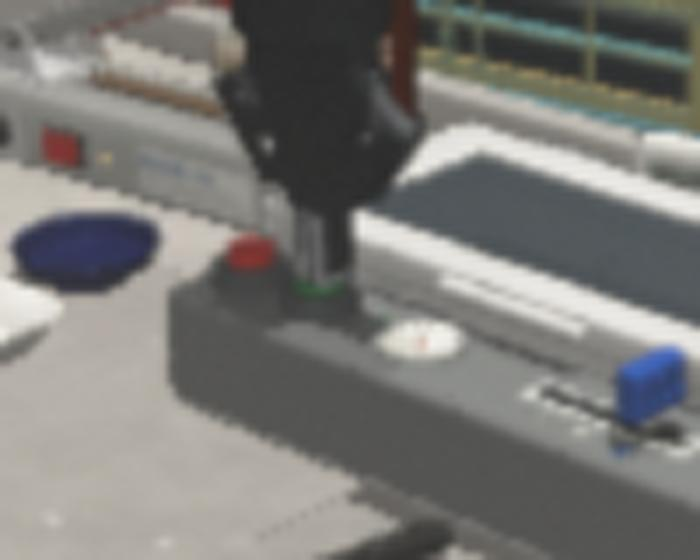

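Request:
{"method": "jog_arm", "body": {
  "rows": [
    {"xyz": [0,0,-1],"delta_rot": [0,0,0],"fingers": 1},
    {"xyz": [0,0,-3],"delta_rot": [0,0,0],"fingers": 1},
    {"xyz": [0,0,-6],"delta_rot": [0,0,0],"fingers": 1},
    {"xyz": [0,0,-9],"delta_rot": [0,0,0],"fingers": 1},
    {"xyz": [0,0,-12],"delta_rot": [0,0,0],"fingers": 1}
  ]
}}

```text
clock: 9.45
tcp_pos: [0.5133, 0.1335, 0.2092]
orientation: [3.14, -0.039, 0.001]
contact_force: [1.0, 0.4, -0.9]
grip_width: -0.0001
```

```bash
python3 - <<'E'
from h import *
S=imaging.grab_frame("scene")[150:230,170:290]; cv2.imwrite("pics/s10.png",cv2.resize(S,None,fx=6,fy=6,interpolation=cv2.INTER_CUBIC))
t=imaging.grab_frame("top")[130:260,170:340]; t=cv2.resize(t,None,fx=4.7,fy=4.5,interpolation=cv2.INTER_CUBIC)
cv2.imwrite("pics/t10.png",t)
E
python3 go.py -0.086 0.099 0.2
```

```text
target [0.5128 0.1335 0.2   ] cm [-0.4   0.14  1.3 ] deg [-0.07 -0.57 -0.09] t 9.55 tcp [0.5166 0.1348 0.2131] F [ 0.81 -0.08  0.44] w -0.0001
```

View pics/s10.png

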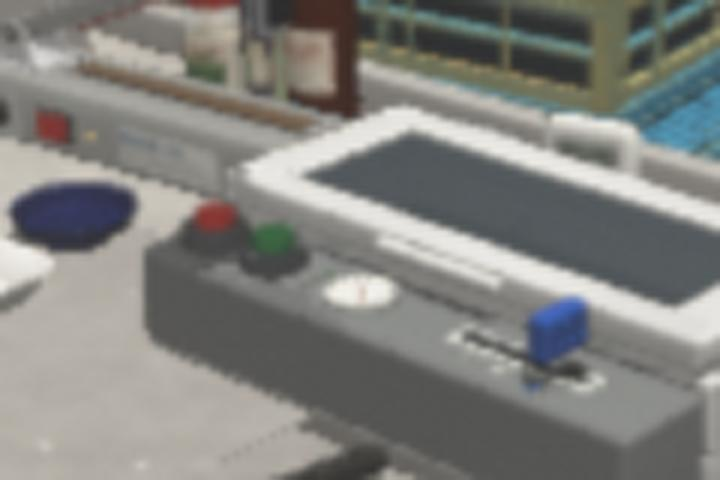

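View pics/t10.png

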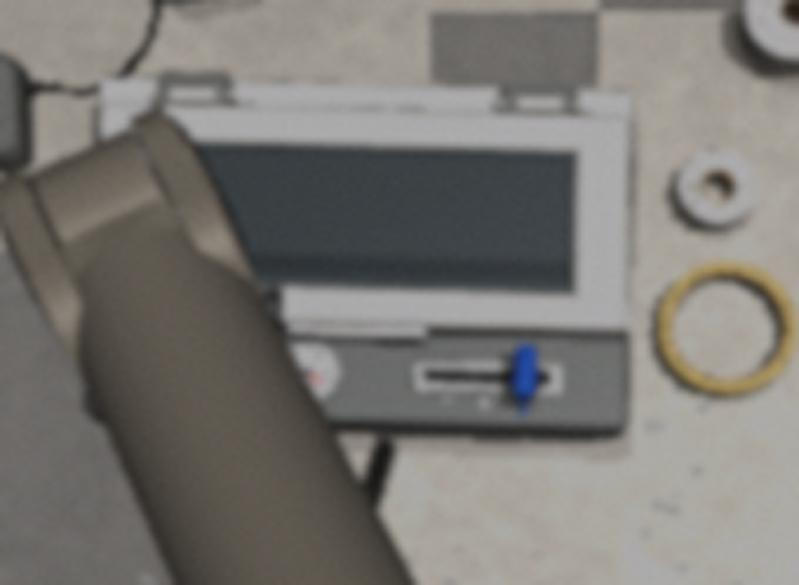

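Request:
{"method": "jog_arm", "body": {
  "rows": [
    {"xyz": [0,0,0],"delta_rot": [0,0,0],"fingers": 1},
    {"xyz": [0,0,0],"delta_rot": [0,0,0],"fingers": 1},
    {"xyz": [0,0,0],"delta_rot": [0,0,0],"fingers": 1},
    {"xyz": [0,0,0],"delta_rot": [0,0,0],"fingers": 1},
    {"xyz": [0,0,0],"delta_rot": [0,0,0],"fingers": 1}
  ]
}}

```text
clock: 9.97
tcp_pos: [0.5161, 0.1346, 0.212]
orientation: [-3.141, 0.039, -0.013]
contact_force: [-0.4, 0.5, 0.3]
grip_width: 0.0001
```

```bash
python3 - <<'E'
from bench import r
print(r.get_obs()['contact_force'], r.hand_in())
E
```

```text
the job is handed in; nothing more can be done
[-0.42245765  0.48119326  0.29035717] None
```

The vacuum sealer's warm-up run is started and the job is handed in at about 10 s. I closed the lid, clamped it with the lever, then pressed and released the green button, in that order, using only the shut fingertips.

- **Lid:** I pushed down at mid-window to about 0.097 m with about 10 N. The pictures afterwards show it shut.
- **Lever:** I slid it until it hit a hard stop at about 24 N. The fingertip was then where the second stop puts it, and the detected lever column in the top picture matched too (281.4 px seen, 281.3 expected). The detected row was about 4 px off. I had no direct reading of the hinge angle, so "clamped" rests on the lever position and the pictures.
- **Green button:** It went down about 5 mm and bottomed out. The press peaked at about 33 N, harder than the 4 N it needs. The last picture shows it back up.
- **Surroundings:** Nothing touched the red button. The items in the close-up pictures stayed put; I did not recheck the thermometer, most of the tray or the far side of the worktop.
- **At hand-in:** The gripper was clear of everything, about 12 cm above the button, with the force reading near zero.

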